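Clear, strap and press the contact-test jig

TASK

Run one contact test on the board in the test jig: first take away the transformer that was left standing in the way of the jig's steel strap and set it down (not dropped) upright in the flat open tray, then swing the strap round its bolt until its slot is fully home on the second bolt. Only when the strap is home, press the jig's black plunger head right down to its stop, keep it down for about a second and let it come up again. Leave everything else where it stands and do not press the white pump dispenser.

Things in the scene. Friction and masses are not known exactly. Their poses are not given: they have to be found in the camera images.
- jig: contact-test jig, fixed to the bench: aluminium plate 230 (x) x 210 (y) x 12 mm with a green circuit board under a dark steel bridge. Origin at the centre of the plate's underside. The bridge (26 mm in x, 124 mm in y, its top 54 mm above the bench) stands over the board 60 mm to -x of the origin, with the plunger at its middle. Standing on the plate: the transformer and a capacitor can
- pivot_bolt (a point): axis of the loose bolt about which the strap swings, at the strap's height (26 mm above the bench; 20 mm to -x and 60 mm to +y of the jig's origin; bolt head 14 mm wide, its top 36 mm above the bench)
- catch_bolt (a point): axis of the second bolt, 120 mm from the pivot bolt in the jig's -y direction; same height and head
- strap (a joint): swing of the slotted strap about the pivot bolt, rad: 0 = slot fully home on the second bolt (stop; the strap then points along the jig's -y), growing as it opens towards the jig's +x. It starts at 1.6 to 1.95. In the jig's frame the strap points from the pivot along (sin q, -cos q). Flat steel, 22 wide, 4 thick, reaching 153 mm from the pivot; stays where it is left (about 1 N at the tab moves it)
- strap_tab (a point): middle of the exposed part of the upright tab at the strap's free end (56 mm above the bench): a steel plate 8 mm thick across the swing, 22 mm wide along the strap, from the strap up to 76 mm above the bench. Point lies 142 mm from the pivot along the strap and 7 mm to the opening side of its centre line. Push on its opening-side face to close the strap. Its x axis points to the opening side, its y axis along the strap back towards the pivot
- plunger (a joint): travel of the jig's plunger, m: 0 = up, 0.011 = down on its stop. Spring: about 3 N to start, 8 N at the stop; springs back up
- plunger_top (a point): centre of the top face of the jig's black mushroom plunger head, diameter 36 mm, 83 mm above the bench when up; pressed straight down
- transformer_mid (a point): centre of the transformer, a dark steel laminated block 50 (its x) x 42 (its y) x 52 mm tall with a brown winding and a paper label on top, about 0.35 kg. It starts upright on the jig's 12 mm plate, inside the strap's swing
- transformer: the same transformer, origin at the centre of its underside
- tray: open flat grey steel tray, fixed, 230 (x) x 160 (y) mm outside, walls 22 mm high and 3 mm thick, floor 3 mm; origin at the centre of its underside. It stands left or right of the jig. Its +x end holds a relay, its -x half is free
- chassis: open aluminium instrument chassis, fixed, 170 x 140 mm, 34 mm high, on the other side of the jig from the tray; not a tray; origin at the centre of its underside
- relay: small grey relay box, 30 x 28 x 22 mm, lying loose in the tray at the tray's +x end; origin at the centre of its underside
- capacitor: loose black capacitor can, diameter 22, 40 mm tall, standing on the jig's plate near its corner (+x, -y), just outside the strap's swing; origin at its underside
- jar: loose small jar, diameter 38, 55 mm tall, standing on the bench beside the jig on its +y side; origin at its underside
- spool: loose wire spool, diameter 56, 40 mm tall, standing behind the jig; origin at its underside
- screwdriver: loose screwdriver, 180 mm long, lying behind the tray or chassis on the robot's left; origin at its middle
- multimeter: loose grey multimeter, 75 x 140 x 34 mm, lying behind the tray or chassis on the robot's right; origin at its underside
- dispenser: white pump dispenser, fixed, diameter 60, 130 mm tall with its pump head, behind the jig; not to be used; origin at its underside
- dispenser_head (a joint): travel of the dispenser's pump head, m: 0 = up, 0.014 = down. Leave it up
Mind the look-alikes: they are no part of the job. What is shaped like the transformer but blue or yellow is not meant.

How it is judged:
By the outcome, as a careful person would: the job done as asked, in the order asked, and still so for the second after the job is handed in, with the robot touching nothing.
It also fails if it takes over 72 s, if anything falls off the work surface, if the arm or the gripper's body presses on something with over 40 N, if the wrist force passes 120 N, or if a joint passes its speed limit or range.

ROBOT

A 7-joint arm with a two-finger parallel gripper is mounted at the origin on the work surface. World frame = base frame: x ahead of the robot, y to its left, z up, the work surface at z = 0. Lengths are in m, angles in rad, forces in N, time in s.
With the tool pointing down it reaches from about 0.425 to 1.025 m from the base axis. Payload 9.4 kg.
Tool frame: the origin (TCP) lies on the centre line of the jaws, within the pads' length; the fingertips stand r.tip_extent ahead of it and the grasp point (between the pads) lies 11 mm behind it (r.tip_extent is the distance from the TCP to the fingertips, in m); z points along the fingers, y is the direction in which the jaws open and shut (so a half turn about z gives the same grasp; the last joint's range is limited). The gripper opens to 93 mm and grips with 3 to 60 N. Pads are 15 mm wide; open, the fingers measure 128 mm over their backs; the gripper's body (75 mm by 188 mm) begins 65 mm behind the grasp point.
Start: joints at [-1.38, 0.599, -0.003, 1.599, 0.002, 0.943, -0.08], TCP at [0.192, 0.699, 0.227] pointing down, gripper open.
Joint ranges: [-2.57, 2.57], [-0.35, 1.97], [-1.29, 1.29], [0.11, 2.56], [-1.05, 4.19], [0.11, 1.86], [-2.63, 2.63]. Speed limits (rad/s): [2.22, 2.22, 3.01, 3.01, 3.14, 3.14, 3.14].

INTERFACE

Orientations are given as a rotation vector (axis times angle).
In Python, from rig import r gives the robot as it stands.
- The arm moves only by the tool apply_moves, never from a script. Its argument "rows" is a list of rows, each an object with "gripper": the opening, from 0 (shut) to 1 (fully open); "travel": the shift along the tool's x, y, z in cm, a list of three; "rot": the turn, a rotation vector about the tool's x, y, z in degrees, a list of three. A call has 1 to 12 rows; each row shifts and turns the commanded pose from where the row before left it, along the tool's axes as they then stand; what a row does not reach is not made up. A row lasts 1/8 s, in which the tool goes at most 62.5 mm and 10.7 degrees, less where a joint would pass 70% of its speed; a pose out of reach is approached as far as the arm can. A call is refused whole if a number of a shift passes 6.25 or a number of a turn 10.7, either way. A call with a gripper value outside its range is refused whole. The fingers move at their own pace and stop on an object; the grip force is fixed at half the most. Time passes only in rows, so rows that do not move let the fingers close. It gives the time, the measured TCP pose, the force and the opening at its end, in the units of the state.
- r.read_state(): the state, without advancing time (a new reading comes with each control period).
- r.get_image(name): name is "side" or "top" or "wrist"; returns (picture, depth): 420x560x3 uint8, red, green, blue; 420x560 float32, m along the optical axis (not along the pixel's ray), 0 where there is no reading.
- r.camera_model(name): a dict with "intrinsics" (3x3 intrinsics, pixels), "camera_from_world" (4x4, takes a point from world to camera coordinates). Camera axes: x right, y up, looking along -z (the intrinsics and any distortion apply to the point x, -y, -z); pixel columns grow to the right and rows downward; lengths in m; the calibration is good to about 2 mm. A picture is of the moment at which its call begins: read the wrist's pose just before it. camera_model takes no time and is no camera call; for the wrist camera it gives the pose at the moment of the call.
- r.job_done(): hands the job in, once; it reports no verdict.
The state is a dict: "time_s": time; "joints": joint angles; "dq": joint speeds; "joint_torque": joint torques, N m; "eef_pos": TCP position; "ee_rot": TCP orientation; "contact_force": force on the tool from outside, world axes, zero at the start; "moment": the same for the moment, N m; "grip_width": finger opening in m.
Only numpy, scipy, OpenCV 4.12 (cv2) and the standard library are available. Lean on these libraries where they do the work, as an engineer would, in place of code of your own. Each camera call takes 0.05 s, during which the arm holds its last target. There are 200 camera calls.

## Working session

There is one attempt and no reset: what is moved stays moved. The work goes in short steps, Python scripts to look and compute and a tool call to move; the robot and the scene stay as the last step left them, time stands still between calls to the robot, and variables do not carry over. Pictures are saved under pics/ and viewed, about 8 in all and at most 12, crops included, and the job is handed in when it is done.

Besides the shell and the picture viewer there is one more tool, called after ">>>" by a JSON object that holds its "method" and its "body". apply_moves: Moves the arm, as the interface text tells. Its arguments: {"type":"object","properties":{"rows":{"type":"array"}},"required":["rows"]}

```bash
mkdir -p pics; ls; cat > h.py <<'E'
import numpy as np, cv2
from rig import r
from scipy.spatial.transform import Rotation as R
def shot(name,fn=None):
    m=r.camera_model(name); im,d=r.get_image(name)
    if fn: cv2.imwrite('pics/'+fn,im[:,:,::-1]); np.savez('pics/'+fn+'.npz',im=im,d=d,K=m['intrinsics'],T=m['camera_from_world'])
    return im,d,m
def load(fn):
    z=np.load('pics/'+fn+'.npz'); return z['im'],z['d'],{'intrinsics':z['K'],'camera_from_world':z['T']}
def ray(m,u,v):
    K=np.array(m['intrinsics']);T=np.array(m['camera_from_world'])
    p=np.linalg.inv(K)@np.array([u,v,1.]);d=np.array([p[0],-p[1],-1.])
    return -T[:3,:3].T@T[:3,3], T[:3,:3].T@d
def onplane(m,u,v,z):
    c,d=ray(m,u,v); return c+d*(z-c[2])/d[2]
def cloud(d,m):
    K=np.array(m['intrinsics']);T=np.array(m['camera_from_world'])
    v,u=np.indices(d.shape); x=(u-K[0,2])/K[0,0]*d; y=(v-K[1,2])/K[1,1]*d
    P=np.stack([x,-y,-d],-1); W=(P-T[:3,3])@T[:3,:3]; W[d==0]=np.nan; return W
def proj(m,p):
    K=np.array(m['intrinsics']);T=np.array(m['camera_from_world'])
    c=T[:3,:3]@np.array(p)+T[:3,3]; q=K@np.array([c[0],-c[1],-c[2]]); return q[:2]/q[2]
E
python3 - <<'E'
from h import *
print(r.read_state(), r.tip_extent)
for n in('side','top'):
    im,d,m=shot(n,n+'0.png'); print(n,{k:np.round(v,3).tolist() if not isinstance(v,str) else v for k,v in m.items()})
    print((d>0).mean())
a=cv2.imread('pics/side0.png');b=cv2.imread('pics/top0.png')
E
```

```text
pics
{'time_s': 0.0, 'joints': array([-1.37971279,  0.60010471, -0.00257085,  1.60012703,  0.00180477,
        0.94289075, -0.0798024 ]), 'dq': array([-3.79148607e-04,  6.25531514e-04, -9.45178856e-04, -2.12164536e-04,
       -2.85371579e-04,  1.61911942e-03, -3.45148501e-05]), 'joint_torque': array([-1.43217871e-04, -7.65080380e+01,  1.49733916e+00, -2.52350700e+01,
       -5.23906213e-02,  1.72066013e-02,  1.37163365e-04]), 'eef_pos': array([0.19170646, 0.69870339, 0.22577532]), 'ee_rot': array([-4.19240353e-01, -3.11341646e+00,  2.39649220e-03]), 'contact_force': array([ 0.93524131, -0.13453344,  0.2927443 ]), 'moment': array([-0.00264454,  0.05759398,  0.01169997]), 'grip_width': 0.09296977809460985} 0.008
side {'intrinsics': [[453.656, 0.0, 277.998], [0.0, 453.656, 208.12], [0.0, 0.0, 1.0]], 'camera_from_world': [[0.992, -0.126, -0.013, -0.559], [0.098, 0.698, 0.709, -0.12], [-0.08, -0.704, 0.705, -1.102], [0.0, 0.0, 0.0, 1.0]]}
0.9961011904761905
top {'intrinsics': [[514.512, 0.0, 283.968], [0.0, 514.512, 212.014], [0.0, 0.0, 1.0]], 'camera_from_world': [[0.028, -1.0, 0.001, -0.023], [0.996, 0.028, 0.089, -0.567], [-0.089, -0.002, 0.996, -1.517], [0.0, 0.0, 0.0, 1.0]]}
0.995875850340136
```

View pics/top0.png

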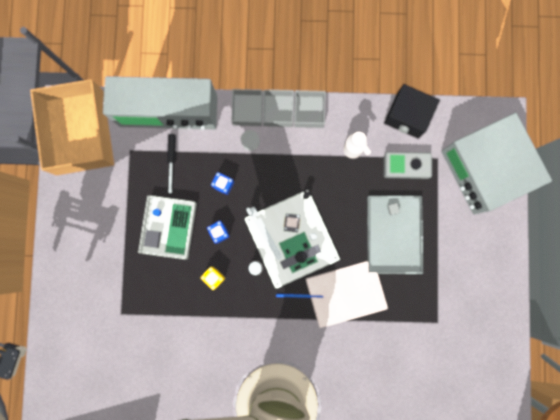

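View pics/side0.png

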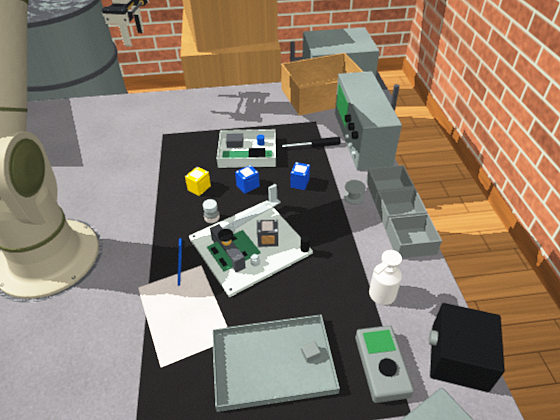

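```bash
python3 - <<'E'
from h import *
im,d,m=load('top0.png'); W=cloud(d,m)
print('table z',np.nanmedian(W[170:190,250:280,2]))
x0,x1,y0,y1=225,350,175,300
z=W[...,2]
hsv=cv2.cvtColor(im,cv2.COLOR_RGB2HSV)
def rect(mask,h):
    mask=mask.astype(np.uint8); n,l,s,c=cv2.connectedComponentsWithStats(mask)
    i=1+np.argmax(s[1:,4]); P=np.argwhere(l==i)[:,::-1]
    Q=np.array([onplane(m,u,v,h)[:2] for u,v in P],np.float32)
    return cv2.minAreaRect(Q),Q.mean(0),len(P)
reg=np.zeros(z.shape,bool);reg[y0:y1,x0:x1]=1
print('plate',rect(reg&(z>0.006),0.012))
reg2=np.zeros(z.shape,bool);reg2[185:280,362:430]=1
print('tray',rect(reg2&(z>0.012),0.022), rect(reg2&(hsv[...,2]>75),0.022))
for n,(u,v) in dict(trafo=(291,223),plung=(301,257),tab=(250,212),cap=(307,190),jar=(255,268)).items():
    w=W[v-3:v+4,u-3:u+4].reshape(-1,3); print(n,np.nanmedian(w,0).round(3))
zz=np.nan_to_num(z)
vis=cv2.resize(im[170:300,225:350][:,:,::-1],None,fx=4.6,fy=4.6,interpolation=cv2.INTER_CUBIC)
cv2.imwrite('pics/crop1.png',vis)
print((zz[195:250:4,244:320:4]*1000).astype(int))
E
```

```text
table z 0.0015280262528584603
plate (((0.5025098919868469, -0.025945991277694702), (0.2655952572822571, 0.22277742624282837), 26.40123176574707), array([ 0.48855558, -0.02907003], dtype=float32), 5327)
tray (((0.5071592926979065, -0.33909711241722107), (0.2303641140460968, 0.16256046295166016), 1.5835978984832764), array([ 0.5056959 , -0.34745264], dtype=float32), 354) (((0.5025346279144287, -0.33384397625923157), (0.2553517520427704, 0.18167786300182343), 0.19313810765743256), array([ 0.50522524, -0.33728537], dtype=float32), 4713)
trafo [ 0.532 -0.028  0.065]
plung [ 0.434 -0.059  0.083]
tab [0.563 0.092 0.033]
cap [ 0.639 -0.075  0.002]
jar [0.399 0.073 0.057]
[[ 2  0 -4  3  1  0  4  0  0  0  5 -1 -2  3  6 56 57  0  0]
 [-2 -3  2  1 -2  4  3 -2  0  1 -1  5 14 14 11 26 14  2 -3]
 [ 0  3 -1  1  5  1  2  0  0 13 12 12 11 12  8 12 13 17  3]
 [ 9 -2  1  1 -2  0 -3 10  8 16  9 19  8  0 15 14 15 11 -1]
 [ 0 73 24  1  3 12 14 17 10 16 12 13 11  9 11 14 13 15 15]
 [ 2  6 43 31 11 15 10 14  9 12 13 61 62 62 12  7  8 13 18]
 [ 0 13 34 13 11 14  4 18 11 12 50 61 68 66 11 14 10  8 15]
 [-6 13 17 28 29  8 22 15 15 16 72 60 68 67 15 11 12 18 12]
 [ 0 12 13 14 27 24 17  9 10 10 61 62 63 61 12 13 12 10  9]
 [ 0  0 17  9 29 26 10  8 10 10 27 52 66 62 12 10  8  4 13]
 [ 1  0 10 22 12 32 34 14 14 12  9  5 18 14 16 24 12 39 16]
 [ 0  5  3 11 15 23 31 16 16  8  8 19 21 20 17 15 11 31 14]
 [ 0 -1  0 13 10 14 32 25  9 16 23 16 21 18 19 24 23  6 11]
 [ 0 -1  1 -2 16 14 25 27 32 17 15 26 20 22 17 18 15 52 55]]
```

View pics/crop1.png

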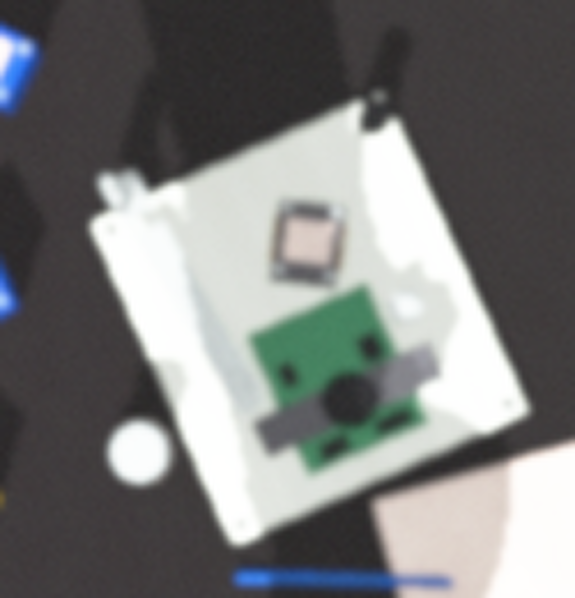

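```bash
cat > geo.py <<'E'
from h import *
def jigfit():
    im,d,m=load('top0.png')
    C=np.array([[92,222],[237,545],[528,410]])/4.6+np.array([225,170])-0.39
    P=np.array([onplane(m,u,v,0.012)[:2] for u,v in C])
    return P,m
E
python3 - <<'E'
from geo import *
P,m=jigfit(); print(P.round(4), np.linalg.norm(P[0]-P[1]),np.linalg.norm(P[2]-P[1]))
xa=P[0]-P[1]; print(np.degrees(np.arctan2(xa[1],xa[0])), np.degrees(np.arctan2(-(P[1]-P[2])[0],(P[1]-P[2])[1])))
c=(P[0]+P[2])/2; print('centre',c)
im,d,_=load('top0.png');W=cloud(d,m)
z=W[...,2]
def top(u0,u1,v0,v1,lo,hi):
    s=W[v0:v1,u0:u1].reshape(-1,3); k=(s[:,2]>lo)&(s[:,2]<hi); return s[k]
t=top(278,306,208,238,.045,.09); print('trafo',np.median(t,0),cv2.minAreaRect(t[:,:2].astype(np.float32)),len(t))
p=top(290,312,246,268,.075,.1); print('plunger',np.mean(p,0))
b=top(278,325,240,275,.045,.068); print('bridge',np.median(b,0),cv2.minAreaRect(b[:,:2].astype(np.float32)))
yaw=np.radians(24.5)
Rm=np.array([[np.cos(yaw),-np.sin(yaw)],[np.sin(yaw),np.cos(yaw)]])
print('pred plunger',c+Rm@[-.06,0],'pivot',c+Rm@[-.02,.06],'catch',c+Rm@[-.02,-.06])
# label via color, side view too
ims,ds,ms=load('side0.png'); Ws=cloud(ds,ms)
s=Ws[205:255,245:290].reshape(-1,3);k=(s[:,2]>.05)&(s[:,2]<.09);s=s[k];print('side trafo',np.median(s,0),cv2.minAreaRect(s[:,:2].astype(np.float32)),len(s))
s=Ws[180:210,260:285].reshape(-1,3);k=(s[:,2]>.035)&(s[:,2]<.09);s=s[k];print('side tab',np.median(s,0),cv2.minAreaRect(s[:,:2].astype(np.float32)),len(s), s[:,2].max())
s=W[200:225,240:262].reshape(-1,3);k=(s[:,2]>.04)&(s[:,2]<.09);s=s[k];print('top tab',np.median(s,0),len(s))
E
```

```text
[[ 0.5476  0.1115]
 [ 0.3402  0.0102]
 [ 0.4326 -0.1769]] 0.23079615913922027 0.20869054413574697
26.015517619091096 26.277420363362136
centre [ 0.49013978 -0.03272147]
trafo [ 0.53292175 -0.02826769  0.06469343] ((0.533782422542572, -0.02857067808508873), (0.044873885810375214, 0.050233393907547), 83.36717224121094) 262
plunger [ 0.43437867 -0.05669414  0.08334037]
bridge [ 0.43383271 -0.04603892  0.05418831] ((0.4345967471599579, -0.056994229555130005), (0.025772390887141228, 0.1238066777586937), 25.637069702148438)
pred plunger [ 0.43554211 -0.05760306] pivot [0.44705896 0.01358234] catch [ 0.49682215 -0.09561301]
side trafo [ 0.53250537 -0.03699978  0.06399296] ((0.5332324504852295, -0.030591044574975967), (0.047640442848205566, 0.04936978593468666), 88.42432403564453) 359
side tab [0.55948095 0.09254093 0.05921279] ((0.5597347021102905, 0.09482898563146591), (0.024219315499067307, 0.010945182293653488), 27.748523712158203) 113 0.0786796690742735
top tab [0.55991921 0.09415722 0.07529718] 26
```

The scene: the transformer is the dark block with the paper label on the jig plate at top-image (292,223). The blue blocks (222,183) and (218,232) and the yellow one (213,278) stand on the bench, so they are look-alikes; the crop confirms it. The tray is at (396,234) on the right, with the relay at its +x end. The strap tab is at (251,212).

```bash
cat >> h.py <<'E'
def goal(pos,yaw_y,exact=False):
    """remaining travel (cm, tool axes now) and rot (deg, tool axes) to pos with tool y at yaw_y (deg), pointing down"""
    s=r.read_state(); Rc=R.from_rotvec(s['ee_rot']); best=None
    for a in ((yaw_y,) if exact else (yaw_y,yaw_y+180)):
        y=np.array([np.cos(np.radians(a)),np.sin(np.radians(a)),0]); z=np.array([0,0,-1.]); x=np.cross(y,z)
        q=(Rc.inv()*R.from_matrix(np.stack([x,y,z],1))).as_rotvec(degrees=True)
        if best is None or np.linalg.norm(q)<np.linalg.norm(best): best=q
    M=Rc.as_matrix(); yy=M[:,1]
    print('t',round(s['time_s'],2),'pos',s['eef_pos'].round(4),'yaw_y',np.degrees(np.arctan2(yy[1],yy[0])).round(1),'F',s['contact_force'].round(1),'w',round(s['grip_width'],4),'j',s['joints'].round(2))
    print('travel cm',(Rc.inv().apply(np.array(pos)-s['eef_pos'])*100).round(2),'rot',best.round(1))
E
python3 -c "
from h import *
goal([.533,-.0285,.2],83.4)"
```

```text
t 0.1 pos [0.1918 0.6987 0.2258] yaw_y 74.7 F [-0.2 -0.6 -0.5] w 0.0932 j [-1.38  0.6  -0.    1.6   0.    0.94 -0.08]
travel cm [-52.15 -61.1    2.67] rot [-0.1  0.  -8.7]
```

>>> {"method": "apply_moves", "body": {"rows": [{"gripper": 1,"travel": [-3.7,-4.35,0],"rot": [0,0,0]},{"gripper": 1,"travel": [-3.7,-4.35,0],"rot": [0,0,0]},{"gripper": 1,"travel": [-3.7,-4.35,0],"rot": [0,0,0]},{"gripper": 1,"travel": [-3.7,-4.35,0],"rot": [0,0,0]},{"gripper": 1,"travel": [-3.7,-4.35,0],"rot": [0,0,0]},{"gripper": 1,"travel": [-3.7,-4.35,0],"rot": [0,0,0]},{"gripper": 1,"travel": [-3.7,-4.35,0],"rot": [0,0,0]},{"gripper": 1,"travel": [-3.7,-4.35,0],"rot": [0,0,0]},{"gripper": 1,"travel": [-3.7,-4.35,0],"rot": [0,0,0]},{"gripper": 1,"travel": [-3.7,-4.35,0],"rot": [0,0,0]},{"gripper": 1,"travel": [-3.7,-4.35,0],"rot": [0,0,-4.4]},{"gripper": 1,"travel": [-3.7,-4.35,0],"rot": [0,0,-4.4]}]}}

```text
time_s: 1.6
eef_pos: [0.4861, 0.0786, 0.2267]
ee_rot: [-0.175, -3.137, -0.0]
contact_force: [1.0, 0.6, 0.5]
grip_width: 0.0931
```

```bash
python3 -c "
from h import *
goal([.533,-.0285,.2],83.4)"
```

```text
t 1.6 pos [0.4861 0.0786 0.2267] yaw_y 83.6 F [1.  0.6 0.5] w 0.0931 j [-0.3   0.32  0.03  2.12 -0.01  0.7   1.2 ]
travel cm [ -5.85 -10.12   2.66] rot [ 0.  -0.   0.2]
```

>>> {"method": "apply_moves", "body": {"rows": [{"gripper": 1,"travel": [-2.9,-4.3,1.3],"rot": [0,0,0]},{"gripper": 1,"travel": [-2.9,-4.3,1.3],"rot": [0,0,0]},{"gripper": 1,"travel": [0,0,0],"rot": [0,0,0]},{"gripper": 1,"travel": [0,0,0],"rot": [0,0,0]}]}}

```text
time_s: 2.1
eef_pos: [0.5332, -0.0114, 0.2003]
ee_rot: [-0.18, -3.135, -0.0]
contact_force: [0.7, -0.8, 0.1]
grip_width: 0.093
```

```bash
python3 -c "
from h import *
goal([.533,-.0285,.2],83.4)
im,d,m=shot('wrist','w1.png')
W=cloud(d,m)
k=(W[...,2]>.055)&(W[...,2]<.073)&(abs(W[...,0]-.533)<.06)&(abs(W[...,1]+.0285)<.05)
t=W[k];print(k.sum(),np.median(t,0),cv2.minAreaRect(t[:,:2].astype(np.float32)))
print('proj',[proj(m,p).round(0) for p in ([.533,-.0285,.064],[.4344,-.0567,.083],[.56,.0945,.076])])
"
```

```text
t 2.1 pos [ 0.5332 -0.0114  0.2003] yaw_y 83.4 F [ 0.7 -0.8  0.1] w 0.093 j [-0.12  0.41  0.04  2.07 -0.03  0.67  1.4 ]
travel cm [-0.18 -1.7   0.03] rot [ 0.  -0.1  0. ]
2419 [ 0.53328924 -0.02909789  0.06344169] ((0.5350959300994873, -0.02938411943614483), (0.04204273596405983, 0.050363458693027496), 84.95236206054688)
proj [array([258., 198.]), array([206.,  88.]), array([398., 216.])]
```

View pics/w1.png

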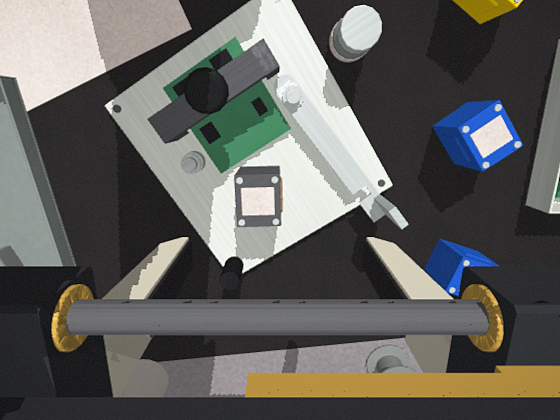

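The wrist view shows the transformer at (258,198) and the capacitor at (232,272), which is clear of the fingers. The tab is at (395,215).

>>> {"method": "apply_moves", "body": {"rows": [{"gripper": 1,"travel": [-0.3,-1.75,0],"rot": [0,0,-1.1]},{"gripper": 1,"travel": [0,0,5],"rot": [0,0,0]},{"gripper": 1,"travel": [0,0,5],"rot": [0,0,0]},{"gripper": 1,"travel": [0,0,3.5],"rot": [0,0,0]},{"gripper": 1,"travel": [0,0,2],"rot": [0,0,0]},{"gripper": 1,"travel": [0,0,1],"rot": [0,0,0]},{"gripper": 1,"travel": [0,0,0],"rot": [0,0,0]},{"gripper": 1,"travel": [0,0,0],"rot": [0,0,0]}]}}

```text
time_s: 3.15
eef_pos: [0.5351, -0.0292, 0.0366]
ee_rot: [0.148, 3.137, 0.0]
contact_force: [-0.1, 0.1, -0.4]
grip_width: 0.0932
```

```bash
python3 -c "
from h import *
goal([.534,-.029,.035],84.5)"
```

```text
t 3.15 pos [ 0.5351 -0.0292  0.0366] yaw_y 84.6 F [-0.1  0.1 -0.4] w 0.0932 j [-0.06  0.67  0.02  2.17 -0.03  0.3   1.46]
travel cm [0.11 0.01 0.16] rot [0.  0.1 0.1]
```

>>> {"method": "apply_moves", "body": {"rows": [{"gripper": 0,"travel": [0,0,0],"rot": [0,0,0]},{"gripper": 0,"travel": [0,0,0],"rot": [0,0,0]},{"gripper": 0,"travel": [0,0,0],"rot": [0,0,0]},{"gripper": 0,"travel": [0,0,0],"rot": [0,0,0]},{"gripper": 0,"travel": [0,0,0],"rot": [0,0,0]},{"gripper": 0,"travel": [0,0,0],"rot": [0,0,0]}]}}

```text
time_s: 3.9
eef_pos: [0.5346, -0.0295, 0.0356]
ee_rot: [-0.149, -3.138, 0.0]
contact_force: [-0.1, -0.2, 0.9]
grip_width: 0.042
```

>>> {"method": "apply_moves", "body": {"rows": [{"gripper": 0,"travel": [0,0,-2],"rot": [0,0,0]},{"gripper": 0,"travel": [0,0,-4],"rot": [0,0,0]},{"gripper": 0,"travel": [0,0,-5],"rot": [0,0,0]},{"gripper": 0,"travel": [0,0,-1.5],"rot": [0,0,0]},{"gripper": 0,"travel": [0,0,0],"rot": [0,0,0]}]}}

```text
time_s: 4.53
eef_pos: [0.5348, -0.0294, 0.1609]
ee_rot: [0.149, 3.137, 0.0]
contact_force: [-0.3, -0.7, -2.5]
grip_width: 0.0418
```

```bash
python3 -c "
from h import *
goal([.452,-.341,.15],90)"
```

```text
t 4.53 pos [ 0.5348 -0.0294  0.1609] yaw_y 84.6 F [-0.3 -0.7 -2.5] w 0.0418 j [-0.08  0.46  0.03  2.1  -0.03  0.58  1.45]
travel cm [  5.29 -31.8    1.08] rot [ 0.   0.1 -5.4]
```

>>> {"method": "apply_moves", "body": {"rows": [{"gripper": 0,"travel": [0.3,-1.8,0],"rot": [0,0,0]},{"gripper": 0,"travel": [0.6,-3.5,0],"rot": [0,0,0]},{"gripper": 0,"travel": [0.7,-4.5,0],"rot": [0,0,0]},{"gripper": 0,"travel": [0.7,-4.5,0],"rot": [0,0,0]},{"gripper": 0,"travel": [0.7,-4.5,0],"rot": [0,0,0]},{"gripper": 0,"travel": [0.7,-4.5,0],"rot": [0,0,0]},{"gripper": 0,"travel": [0.7,-4.0,0],"rot": [0,0,0]},{"gripper": 0,"travel": [0.6,-3.0,0],"rot": [0,0,-2.5]},{"gripper": 0,"travel": [0.3,-1.5,0],"rot": [0,0,-2.5]},{"gripper": 0,"travel": [0,0,0],"rot": [0,0,0]},{"gripper": 0,"travel": [0,0,0],"rot": [0,0,0]}]}}

```text
time_s: 5.9
eef_pos: [0.4517, -0.3406, 0.1596]
ee_rot: [-0.014, -3.14, -0.002]
contact_force: [0.5, 0.8, -2.2]
grip_width: 0.0419
```

```bash
python3 -c "
from h import *
goal([.452,-.341,.028],90)
im,d,m=shot('wrist','w2.png'); W=cloud(d,m)
k=(abs(W[...,0]-.45)<.05)&(abs(W[...,1]+.34)<.05)&(W[...,2]<.02);print(k.sum(),np.median(W[k],0))
cv2.imwrite('pics/w2s.png',cv2.resize(im[:,:,::-1],None,fx=.8,fy=.8))
"
```

```text
t 5.9 pos [ 0.4517 -0.3406  0.1596] yaw_y 89.5 F [ 0.5  0.8 -2.2] w 0.0419 j [ 0.56  0.5  -0.02  2.03  0.02  0.62  2.09]
travel cm [-0.05 -0.06 13.16] rot [ 0.1 -0.1 -0.5]
7259 [ 0.4327116  -0.33996782  0.00201862]
```

View pics/w2s.png

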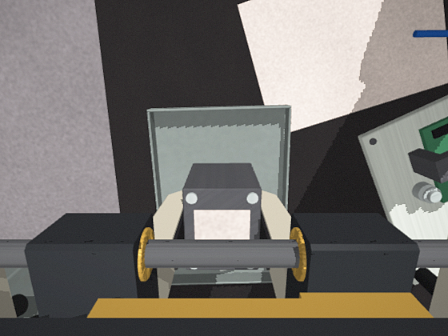

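The transformer is held level over the free half of the tray. I'll lower it now.

>>> {"method": "apply_moves", "body": {"rows": [{"gripper": 0,"travel": [0,0,3],"rot": [0,0,0]},{"gripper": 0,"travel": [0,0,4],"rot": [0,0,0]},{"gripper": 0,"travel": [0,0,3],"rot": [0,0,0]},{"gripper": 0,"travel": [0,0,1.5],"rot": [0,0,0]},{"gripper": 0,"travel": [0,0,0.8],"rot": [0,0,0]},{"gripper": 0,"travel": [0,0,0.4],"rot": [0,0,0]},{"gripper": 0,"travel": [0,0,0],"rot": [0,0,0]},{"gripper": 0,"travel": [0,0,0],"rot": [0,0,0]}]}}

```text
time_s: 6.95
eef_pos: [0.4527, -0.3415, 0.0344]
ee_rot: [0.012, 3.141, -0.001]
contact_force: [-0.1, -1.0, -2.7]
grip_width: 0.0419
```

>>> {"method": "apply_moves", "body": {"rows": [{"gripper": 0,"travel": [0,0,0.2],"rot": [0,0,0]},{"gripper": 0,"travel": [0,0,0.2],"rot": [0,0,0]},{"gripper": 0,"travel": [0,0,0.1],"rot": [0,0,0]},{"gripper": 0,"travel": [0,0,0],"rot": [0,0,0]}]}}

```text
time_s: 7.45
eef_pos: [0.4523, -0.3412, 0.0285]
ee_rot: [-0.012, -3.141, -0.0]
contact_force: [0.7, 0.3, -2.9]
grip_width: 0.0419
```

>>> {"method": "apply_moves", "body": {"rows": [{"gripper": 0,"travel": [0,0,0.1],"rot": [0,0,0]},{"gripper": 0,"travel": [0,0,0.1],"rot": [0,0,0]},{"gripper": 0,"travel": [0,0,0],"rot": [0,0,0]}]}}

```text
time_s: 7.82
eef_pos: [0.4523, -0.3412, 0.0266]
ee_rot: [0.012, 3.142, -0.0]
contact_force: [0.6, 0.4, -2.5]
grip_width: 0.042
```

>>> {"method": "apply_moves", "body": {"rows": [{"gripper": 0,"travel": [0,0,0.1],"rot": [0,0,0]},{"gripper": 0,"travel": [0,0,0],"rot": [0,0,0]}]}}

```text
time_s: 8.07
eef_pos: [0.4523, -0.3412, 0.0266]
ee_rot: [0.012, 3.141, -0.0]
contact_force: [-1.7, 1.8, 11.0]
grip_width: 0.0421
```

On the floor (force +11 N). Release and rise.

>>> {"method": "apply_moves", "body": {"rows": [{"gripper": 0.9,"travel": [0,0,0],"rot": [0,0,0]},{"gripper": 0.9,"travel": [0,0,0],"rot": [0,0,0]},{"gripper": 0.9,"travel": [0,0,0],"rot": [0,0,0]},{"gripper": 0.9,"travel": [0,0,0],"rot": [0,0,0]},{"gripper": 0.9,"travel": [0,0,-2],"rot": [0,0,0]},{"gripper": 0.9,"travel": [0,0,-4],"rot": [0,0,0]},{"gripper": 0.9,"travel": [0,0,-5],"rot": [0,0,0]},{"gripper": 0.9,"travel": [0,0,-4],"rot": [0,0,0]},{"gripper": 0,"travel": [0,0,0],"rot": [0,0,0]}]}}

```text
time_s: 9.2
eef_pos: [0.4536, -0.3421, 0.1786]
ee_rot: [0.012, 3.137, -0.005]
contact_force: [0.3, -0.1, -0.1]
grip_width: 0.0776
```

```bash
python3 - <<'E'
from h import *
for n in('top','side'):
    im,d,m=shot(n,n+'1.png'); W=cloud(d,m)
    k=(abs(W[...,0]-.452)<.06)&(abs(W[...,1]+.341)<.06)&(W[...,2]>.045)&(W[...,2]<.065)
    print(n,k.sum(),np.median(W[k],0).round(4),cv2.minAreaRect(W[k][:,:2].astype(np.float32)))
    k=(abs(W[...,0]-.56)<.03)&(abs(W[...,1]-.095)<.03)&(W[...,2]>.045)&(W[...,2]<.085)
    print('tab',k.sum(),np.median(W[k],0).round(4))
piv=np.array([.4446,.0141]);a=np.radians(34.9)
# pre-contact: fingers' centre 30 mm to the opening side of the tab
p=piv+.142*np.array([np.cos(a),np.sin(a)])+.035*np.array([-np.sin(a),np.cos(a)])
print(p); goal([*p,.15],34.9)
E
```

```text
top 52 [ 0.4572 -0.3556  0.0561] ((0.45726072788238525, -0.35649850964546204), (0.0350278876721859, 0.011454888619482517), 1.2573601007461548)
tab 24 [0.5601 0.0949 0.0754]
side 573 [ 0.4516 -0.3444  0.0554] ((0.45128875970840454, -0.34077188372612), (0.04986337199807167, 0.0445801317691803), 0.5860521793365479)
tab 88 [0.5598 0.0924 0.0639]
[0.54103646 0.12405003]
t 9.3 pos [ 0.4522 -0.3411  0.1756] yaw_y 89.6 F [ 0.4 -0.4 -0.6] w 0.07 j [ 0.56  0.47 -0.02  2.02  0.02  0.65  2.09]
travel cm [-8.52 46.59  2.55] rot [-0.   0.  54.7]
```

The transformer stands upright in the tray (top at z = 0.055, 50 x 44 mm footprint). Next, the strap.

>>> {"method": "apply_moves", "body": {"rows": [{"gripper": 0,"travel": [-0.6,3,0],"rot": [0,0,0]},{"gripper": 0,"travel": [-1.1,6,0],"rot": [0,0,0]},{"gripper": 0,"travel": [-1.1,6,0],"rot": [0,0,0]},{"gripper": 0,"travel": [-1.1,6,0],"rot": [0,0,0]},{"gripper": 0,"travel": [-1.1,6,0],"rot": [0,0,0]},{"gripper": 0,"travel": [-1.1,6,0],"rot": [0,0,0]},{"gripper": 0,"travel": [-1.1,6,0],"rot": [0,0,0]},{"gripper": 0,"travel": [-1.0,5,0],"rot": [0,0,0]},{"gripper": 0,"travel": [-0.5,2.6,0],"rot": [0,0,9]},{"gripper": 0,"travel": [0,0,0],"rot": [0,0,9]},{"gripper": 0,"travel": [0,0,0],"rot": [0,0,9]},{"gripper": 0,"travel": [0,0,0],"rot": [0,0,9]}]}}

```text
time_s: 10.8
eef_pos: [0.542, 0.124, 0.1738]
ee_rot: [-0.989, -2.98, 0.004]
contact_force: [-0.4, 0.4, -1.6]
grip_width: 0.0005
```

>>> {"method": "apply_moves", "body": {"rows": [{"gripper": 0,"travel": [0,0,0],"rot": [0,0,9]},{"gripper": 0,"travel": [0,0,0],"rot": [0,0,9]},{"gripper": 0,"travel": [0,0,0],"rot": [0,0,0]}]}}

```text
time_s: 11.18
eef_pos: [0.5422, 0.1241, 0.1741]
ee_rot: [-1.435, -2.793, 0.004]
contact_force: [0.5, 0.5, 0.1]
grip_width: 0.0003
```

```bash
python3 - <<'E'
from h import *
goal([.541,.124,.052],34.9,True)
E
```

```text
t 11.18 pos [0.5422 0.1241 0.1741] yaw_y 35.6 F [0.5 0.5 0.1] w 0.0003 j [-0.52  0.48  0.27  2.05 -0.21  0.64  0.52]
travel cm [ 0.06 -0.06 12.21] rot [-0.2  0.   0.7]
```

>>> {"method": "apply_moves", "body": {"rows": [{"gripper": 0,"travel": [0,0,5],"rot": [0,0,0.7]},{"gripper": 0,"travel": [0,0,4.5],"rot": [0,0,0]},{"gripper": 0,"travel": [0,0,2],"rot": [0,0,0]},{"gripper": 0,"travel": [0,0,0.7],"rot": [0,0,0]},{"gripper": 0,"travel": [-0.3,0,0],"rot": [0,0,0]},{"gripper": 0,"travel": [-0.5,0,0],"rot": [0,0,0]},{"gripper": 0,"travel": [-0.4,0,0],"rot": [0,0,0]},{"gripper": 0,"travel": [0,0,0],"rot": [0,0,0]}]}}

```text
time_s: 12.18
eef_pos: [0.5504, 0.1139, 0.0543]
ee_rot: [1.454, 2.784, 0.001]
contact_force: [0.3, -0.4, 0.2]
grip_width: 0.0004
```

```bash
python3 - <<'E'
from h import *
goal([.541,.124,.052],34.9,True)
im,d,m=shot('side','side2.png')
cv2.imwrite('pics/s2.png',cv2.resize(im[150:300,180:330,::-1],None,fx=3.5,fy=3.5,interpolation=cv2.INTER_CUBIC))
E
```

```text
t 12.18 pos [0.5504 0.1139 0.0543] yaw_y 34.8 F [ 0.3 -0.4  0.2] w 0.0004 j [-0.42  0.67  0.17  2.11 -0.29  0.38  0.59]
travel cm [ 1.36 -0.19  0.22] rot [ 0.1  0.  -0.1]
```

View pics/s2.png

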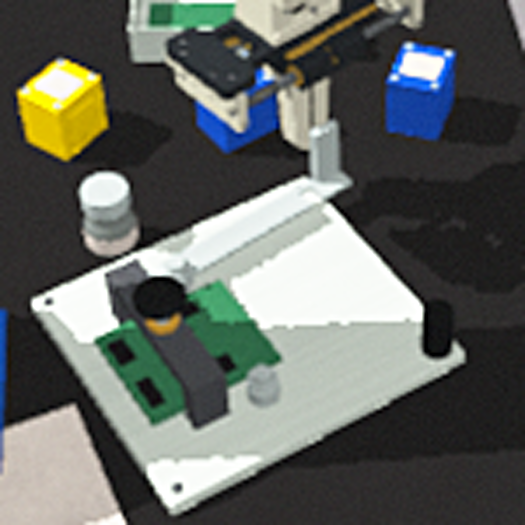

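The pusher sits just behind the tab. I'll check the capacitor's clearance to the swing before pushing.

```bash
python3 - <<'E'
from h import *
for f in('top1.png','side2.png','w1.png'):
    im,d,m=load(f);W=cloud(d,m)
    k=(abs(W[...,0]-.61)<.05)&(abs(W[...,1]+.075)<.05)&(W[...,2]>.04)&(W[...,2]<.06)
    if k.sum(): p=np.median(W[k],0);print(f,k.sum(),p.round(4),np.hypot(p[0]-.4446,p[1]-.0141))
E
```

```text
top1.png 42 [ 0.6175 -0.0705  0.0518] 0.19251231730977603
side2.png 79 [ 0.6163 -0.0749  0.0512] 0.19341156462497605
w1.png 392 [ 0.6167 -0.0697  0.0508] 0.1914252630821701
```

>>> {"method": "apply_moves", "body": {"rows": [{"gripper": 0,"travel": [0.2,-1.0,0],"rot": [0,0,0]},{"gripper": 0,"travel": [-0.3,0,0],"rot": [0,0,0]},{"gripper": 0,"travel": [-0.5,0.05,0],"rot": [0,0,2]},{"gripper": 0,"travel": [-0.93,0.12,0],"rot": [0,0,4]},{"gripper": 0,"travel": [-0.93,0.12,0],"rot": [0,0,4]},{"gripper": 0,"travel": [-0.93,0.12,0],"rot": [0,0,4]},{"gripper": 0,"travel": [-0.93,0.12,0],"rot": [0,0,4]},{"gripper": 0,"travel": [-0.93,0.12,0],"rot": [0,0,4]}]}}

```text
time_s: 13.22
eef_pos: [0.5708, 0.0639, 0.0536]
ee_rot: [1.964, 2.451, 0.0]
contact_force: [0.5, 0.9, 0.2]
grip_width: 0.0003
```

```bash
cat >> h.py <<'E'
def arc():
    s=r.read_state(); p=s['eef_pos'][:2]-np.array([.4446,.0141]); y=R.from_rotvec(s['ee_rot']).as_matrix()[:2,1]; y/=np.linalg.norm(y)
    print('t',round(s['time_s'],2),'z',s['eef_pos'][2].round(4),'r,o',(p@y).round(4),(p@[-y[1],y[0]]).round(4),'yaw',np.degrees(np.arctan2(y[1],y[0])).round(1),'F',s['contact_force'].round(1))
E
python3 -c "
from h import *
arc()"
```

```text
t 13.22 z 0.0536 r,o 0.134 0.0211 yaw 12.6 F [0.5 0.9 0.2]
```

>>> {"method": "apply_moves", "body": {"rows": [{"gripper": 0,"travel": [-0.93,0.12,0],"rot": [0,0,4]},{"gripper": 0,"travel": [-0.93,0.12,0],"rot": [0,0,4]},{"gripper": 0,"travel": [-0.93,0.12,0],"rot": [0,0,4]},{"gripper": 0,"travel": [-0.93,0.12,0],"rot": [0,0,4]},{"gripper": 0,"travel": [-0.93,0.12,0],"rot": [0,0,4]},{"gripper": 0,"travel": [-0.93,0.12,0],"rot": [0,0,4]},{"gripper": 0,"travel": [-0.93,0.12,0],"rot": [0,0,4]},{"gripper": 0,"travel": [-0.93,0.12,0],"rot": [0,0,4]},{"gripper": 0,"travel": [-0.93,0.12,0],"rot": [0,0,4]},{"gripper": 0,"travel": [-0.93,0.12,0],"rot": [0,0,4]},{"gripper": 0,"travel": [-0.93,0.12,0],"rot": [0,0,4]},{"gripper": 0,"travel": [-0.93,0.12,0],"rot": [0,0,4]}]}}

```text
time_s: 14.72
eef_pos: [0.5666, -0.0454, 0.0536]
ee_rot: [2.792, 1.441, 0.0]
contact_force: [0.3, 0.7, -0.3]
grip_width: 0.0005
```

```bash
python3 -c "
from h import *
arc()
im,d,m=shot('side','side3.png');W=cloud(d,m)
cv2.imwrite('pics/s3.png',cv2.resize(im[150:300,180:330,::-1],None,fx=3.5,fy=3.5,interpolation=cv2.INTER_CUBIC))
"
```

```text
t 14.72 z 0.0536 r,o 0.1339 0.0222 yaw -35.4 F [ 0.3  0.7 -0.3]
```

View pics/s3.png

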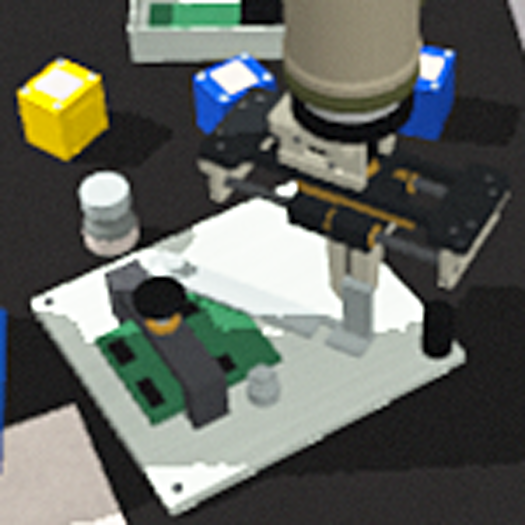

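The strap follows the fingers and is about 28° from home. I'll keep going, slower near the end.

>>> {"method": "apply_moves", "body": {"rows": [{"gripper": 0,"travel": [-0.93,0.12,0],"rot": [0,0,4]},{"gripper": 0,"travel": [-0.93,0.12,0],"rot": [0,0,4]},{"gripper": 0,"travel": [-0.93,0.12,0],"rot": [0,0,4]},{"gripper": 0,"travel": [-0.93,0.12,0],"rot": [0,0,4]},{"gripper": 0,"travel": [-0.93,0.12,0],"rot": [0,0,4]},{"gripper": 0,"travel": [-0.47,0.06,0],"rot": [0,0,2]},{"gripper": 0,"travel": [-0.47,0.06,0],"rot": [0,0,2]},{"gripper": 0,"travel": [-0.23,0.03,0],"rot": [0,0,1]}]}}

```text
time_s: 15.78
eef_pos: [0.5306, -0.0905, 0.0537]
ee_rot: [3.036, 0.807, 0.0]
contact_force: [0.7, 0.0, -0.6]
grip_width: 0.0009
```

>>> {"method": "apply_moves", "body": {"rows": [{"gripper": 0,"travel": [-0.23,0.03,0],"rot": [0,0,1]},{"gripper": 0,"travel": [-0.23,0.03,0],"rot": [0,0,1]},{"gripper": 0,"travel": [-0.2,0,0],"rot": [0,0,0.7]}]}}

```text
time_s: 16.15
eef_pos: [0.5252, -0.0942, 0.0537]
ee_rot: [3.054, 0.736, 0.0]
contact_force: [1.0, -1.6, 0.2]
grip_width: 0.0002
```

```bash
python3 -c "
from h import *
arc()"
```

```text
t 16.15 z 0.0537 r,o 0.1331 0.0224 yaw -62.9 F [ 1.  -1.6  0.2]
```

Now small pushes until the force shows the stop.

>>> {"method": "apply_moves", "body": {"rows": [{"gripper": 0,"travel": [-0.15,0,0],"rot": [0,0,0.5]},{"gripper": 0,"travel": [-0.15,0,0],"rot": [0,0,0.5]},{"gripper": 0,"travel": [0,0,0],"rot": [0,0,0]}]}}

```text
time_s: 16.52
eef_pos: [0.5222, -0.0954, 0.0536]
ee_rot: [-3.06, -0.71, 0.0]
contact_force: [0.1, -0.1, -0.5]
grip_width: 0.0006
```

>>> {"method": "apply_moves", "body": {"rows": [{"gripper": 0,"travel": [-0.1,0,0],"rot": [0,0,0]},{"gripper": 0,"travel": [-0.1,0,0],"rot": [0,0,0]}]}}

```text
time_s: 16.77
eef_pos: [0.5211, -0.096, 0.0536]
ee_rot: [-3.06, -0.711, -0.001]
contact_force: [4.3, 2.8, -2.2]
grip_width: 0.0005
```

>>> {"method": "apply_moves", "body": {"rows": [{"gripper": 0,"travel": [-0.1,0,0],"rot": [0,0,0]},{"gripper": 0,"travel": [0,0,0],"rot": [0,0,0]},{"gripper": 0,"travel": [0,0,0],"rot": [0,0,0]}]}}

```text
time_s: 17.15
eef_pos: [0.521, -0.096, 0.0537]
ee_rot: [-3.059, -0.713, -0.003]
contact_force: [4.5, 2.6, -2.6]
grip_width: 0.0004
```

```bash
python3 -c "
from h import *
arc()"
```

```text
t 17.15 z 0.0537 r,o 0.1325 0.0199 yaw -63.8 F [ 4.5  2.6 -2.6]
```

>>> {"method": "apply_moves", "body": {"rows": [{"gripper": 0,"travel": [-0.2,0,0],"rot": [0,0,0]},{"gripper": 0,"travel": [-0.1,0,0],"rot": [0,0,0]},{"gripper": 0,"travel": [0,0,0],"rot": [0,0,0]}]}}

```text
time_s: 17.52
eef_pos: [0.5209, -0.0961, 0.0538]
ee_rot: [-3.059, -0.715, -0.008]
contact_force: [12.1, 6.7, -6.8]
grip_width: 0.0001
```

```bash
python3 -c "
from h import *
arc()
im,d,m=shot('top','top4.png');W=cloud(d,m)
"
```

```text
t 17.52 z 0.0538 r,o 0.1326 0.0195 yaw -63.7 F [12.1  6.7 -6.8]
```

Stopped hard at 14 N, with no movement over the last 3 mm commanded, so it should be home. I'll back off, rise and check.

>>> {"method": "apply_moves", "body": {"rows": [{"gripper": 0,"travel": [0.5,0,0],"rot": [0,0,0]},{"gripper": 0,"travel": [1,0,0],"rot": [0,0,0]},{"gripper": 0,"travel": [1.5,0,0],"rot": [0,0,0]},{"gripper": 0,"travel": [1,0,-4],"rot": [0,0,0]},{"gripper": 0,"travel": [4,0,-4],"rot": [0,0,0]},{"gripper": 0,"travel": [4,0,-4],"rot": [0,0,0]},{"gripper": 0,"travel": [0,0,0],"rot": [0,0,0]}]}}

```text
time_s: 18.45
eef_pos: [0.6289, -0.0429, 0.176]
ee_rot: [3.056, 0.717, 0.008]
contact_force: [-0.3, -0.8, -0.6]
grip_width: 0.0009
```

```bash
python3 - <<'E'
from h import *
im,d,m=shot('side','side5.png');W=cloud(d,m)
cv2.imwrite('pics/s5.png',cv2.resize(im[180:300,180:330,::-1],None,fx=4,fy=4,interpolation=cv2.INTER_CUBIC))
k=(abs(W[...,0]-.507)<.025)&(abs(W[...,1]+.113)<.025)&(W[...,2]>.045)&(W[...,2]<.085)
for n in('side','top'):
    if n=='top': im,d,m=shot('top','top5.png');W=cloud(d,m)
    k=(abs(W[...,0]-.507)<.025)&(abs(W[...,1]+.113)<.025)&(W[...,2]>.045)&(W[...,2]<.085)
    print(n,k.sum(),np.median(W[k],0).round(4) if k.sum() else '')
    k=(np.hypot(W[...,0]-.4344,W[...,1]+.0567)<.03)&(W[...,2]>.074)&(W[...,2]<.1)
    print('plunger',k.sum(),W[k].mean(0).round(4),cv2.minEnclosingCircle(W[k][:,:2].astype(np.float32)))
goal([.4345,-.057,.12],-60,True)
E
```

```text
side 89 [ 0.5111 -0.1151  0.0667]
plunger 165 [ 0.4341 -0.0603  0.0823] ((0.43388643860816956, -0.057412926107645035), 0.018438352271914482)
top 26 [ 0.5112 -0.1095  0.0748]
plunger 120 [ 0.4344 -0.0566  0.0833] ((0.43471118807792664, -0.05666043236851692), 0.01785198599100113)
t 18.55 pos [ 0.6246 -0.0445  0.1733] yaw_y -63.8 F [-0.   0.1  0.4] w 0.0007 j [-0.51  0.67  0.79  1.92 -0.64  0.83 -0.49]
travel cm [-17.6   -7.28   5.34] rot [ 0.   0.  -3.8]
```

View pics/s5.png

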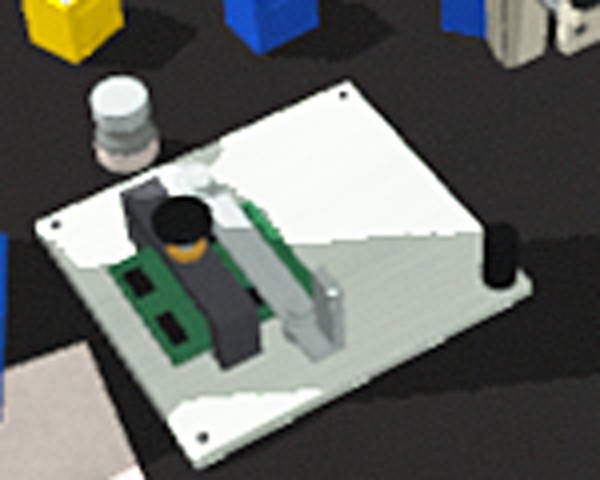

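Strap home: the tab is at (0.511,-0.110) against (0.513,-0.110) expected, and the picture shows the strap lying over the second bolt parallel to the bridge. Next, the plunger at (0.4345,-0.057).

>>> {"method": "apply_moves", "body": {"rows": [{"gripper": 0,"travel": [-2,-0.8,0],"rot": [0,0,0]},{"gripper": 0,"travel": [-4,-1.7,0],"rot": [0,0,0]},{"gripper": 0,"travel": [-4,-1.7,0],"rot": [0,0,0]},{"gripper": 0,"travel": [-4,-1.6,0],"rot": [0,0,0]},{"gripper": 0,"travel": [-2.6,-1.0,0],"rot": [0,0,0]},{"gripper": 0,"travel": [-1,-0.5,0],"rot": [0,0,0]},{"gripper": 0,"travel": [0,0,3],"rot": [0,0,0]},{"gripper": 0,"travel": [0,0,2],"rot": [0,0,0]},{"gripper": 0,"travel": [0,0,0],"rot": [0,0,0]},{"gripper": 0,"travel": [0,0,0],"rot": [0,0,0]}]}}

```text
time_s: 19.8
eef_pos: [0.4349, -0.0576, 0.1239]
ee_rot: [3.06, 0.71, -0.0]
contact_force: [-0.5, -0.3, 0.5]
grip_width: 0.0002
```

```bash
python3 - <<'E'
from h import *
goal([.4345,-.057,.095],-63.8,True)
E
```

```text
t 19.8 pos [ 0.4349 -0.0576  0.1239] yaw_y -63.9 F [-0.5 -0.3  0.5] w 0.0002 j [-0.46  0.53  0.67  2.36 -0.77  0.47 -0.26]
travel cm [-0.01 -0.07  2.89] rot [ 0.   0.  -0.1]
```

>>> {"method": "apply_moves", "body": {"rows": [{"gripper": 0,"travel": [0,0,1.5],"rot": [0,0,0]},{"gripper": 0,"travel": [0,0,1.0],"rot": [0,0,0]},{"gripper": 0,"travel": [0,0,0.5],"rot": [0,0,0]},{"gripper": 0,"travel": [0,0,0.4],"rot": [0,0,0]},{"gripper": 0,"travel": [0,0,0.4],"rot": [0,0,0]},{"gripper": 0,"travel": [0,0,0.3],"rot": [0,0,0]},{"gripper": 0,"travel": [0,0,0.2],"rot": [0,0,0]}]}}

```text
time_s: 20.68
eef_pos: [0.435, -0.0572, 0.0808]
ee_rot: [3.06, 0.711, 0.001]
contact_force: [-0.2, -0.4, 7.6]
grip_width: 0.0005
```

>>> {"method": "apply_moves", "body": {"rows": [{"gripper": 0,"travel": [0,0,0.15],"rot": [0,0,0]},{"gripper": 0,"travel": [0,0,0.1],"rot": [0,0,0]},{"gripper": 0,"travel": [0,0,0],"rot": [0,0,0]}]}}

```text
time_s: 21.05
eef_pos: [0.435, -0.0572, 0.0799]
ee_rot: [-3.059, -0.709, -0.005]
contact_force: [-4.4, 1.5, 42.7]
grip_width: 0.0003
```

Firmly on the stop. I'll ease off slightly, hold for about 0.9 s, then release.

>>> {"method": "apply_moves", "body": {"rows": [{"gripper": 0,"travel": [0,0,-0.1],"rot": [0,0,0]},{"gripper": 0,"travel": [0,0,0],"rot": [0,0,0]},{"gripper": 0,"travel": [0,0,0],"rot": [0,0,0]},{"gripper": 0,"travel": [0,0,0],"rot": [0,0,0]},{"gripper": 0,"travel": [0,0,0],"rot": [0,0,0]},{"gripper": 0,"travel": [0,0,0],"rot": [0,0,0]}]}}

```text
time_s: 21.8
eef_pos: [0.435, -0.0572, 0.0801]
ee_rot: [-3.06, -0.71, -0.003]
contact_force: [-2.4, 0.9, 23.4]
grip_width: 0.0002
```

>>> {"method": "apply_moves", "body": {"rows": [{"gripper": 0,"travel": [0,0,-0.5],"rot": [0,0,0]},{"gripper": 0,"travel": [0,0,-0.7],"rot": [0,0,0]},{"gripper": 0,"travel": [0,0,-2],"rot": [0,0,0]},{"gripper": 0,"travel": [0,0,-5],"rot": [0,0,0]},{"gripper": 0,"travel": [0,0,-3],"rot": [0,0,0]},{"gripper": 0,"travel": [5,0,0],"rot": [0,0,0]},{"gripper": 0,"travel": [6,0,0],"rot": [0,0,0]},{"gripper": 0,"travel": [6,0,0],"rot": [0,0,0]},{"gripper": 0,"travel": [2,0,0],"rot": [0,0,0]},{"gripper": 0,"travel": [0,0,0],"rot": [0,0,0]},{"gripper": 0,"travel": [0,0,0],"rot": [0,0,0]}]}}

```text
time_s: 23.18
eef_pos: [0.6038, 0.0257, 0.191]
ee_rot: [3.06, 0.709, -0.002]
contact_force: [0.1, -0.4, 0.1]
grip_width: 0.0004
```

```bash
python3 - <<'E'
from h import *
for n in('side','top'):
    im,d,m=shot(n,n+'6.png');W=cloud(d,m)
    k=(abs(W[...,0]-.507)<.025)&(abs(W[...,1]+.113)<.025)&(W[...,2]>.045)&(W[...,2]<.085)
    print(n,'tab',k.sum(),np.median(W[k],0).round(4) if k.sum() else '')
    k=(np.hypot(W[...,0]-.4344,W[...,1]+.0567)<.03)&(W[...,2]>.066)&(W[...,2]<.1)
    print('plunger',k.sum(),np.median(W[k],0).round(4))
    k=(abs(W[...,0]-.452)<.06)&(abs(W[...,1]+.341)<.06)&(W[...,2]>.045)&(W[...,2]<.065)
    print('trafo',k.sum(),np.median(W[k],0).round(4))
goal([.5,0,.2],-63.8,True)
E
```

```text
side tab 89 [ 0.5113 -0.1152  0.0669]
plunger 165 [ 0.4342 -0.0608  0.0825]
trafo 605 [ 0.451  -0.3435  0.0555]
top tab 26 [ 0.5113 -0.1094  0.0764]
plunger 121 [ 0.4343 -0.0565  0.0827]
trafo 266 [ 0.4511 -0.3387  0.0561]
t 23.27 pos [0.604  0.0257 0.1914] yaw_y -63.9 F [-0.3  0.3  0.1] w 0.0004 j [-0.67  0.63  0.85  1.95 -0.63  0.85 -0.59]
travel cm [-10.47  -2.26  -0.86] rot [-0.   0.  -0.1]
```

View pics/side6.png

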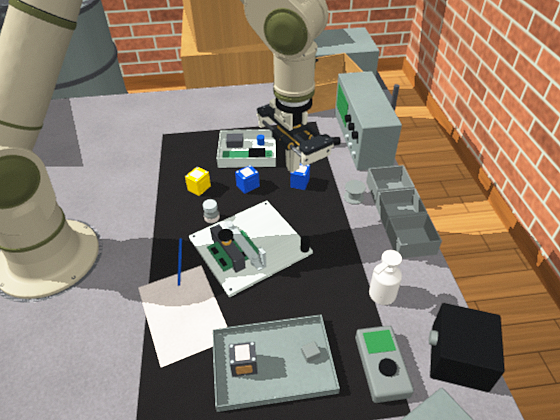

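```bash
python3 -c "
from h import *
print(r.job_done())"
```

```text
the job is handed in; nothing more can be done
None
```

The contact test is done and handed in, at about 23 s on the robot's clock.

- **Transformer:** I lifted it off the jig plate and lowered it to floor contact before letting go. It stands upright in the free half of the tray, with its top at z ≈ 0.056 m in the last check.
- **Strap:** I pushed it by the tab until it stopped hard at about 14 N and moved no further. The tab then measured (0.511, -0.110) against (0.513, -0.110) expected for home. It was still there after the plunger press.
- **Plunger:** I pressed it only after the strap was home. It went down about 11 mm to its stop, was held for about 1 s, and came back up to z ≈ 0.083 m.

**Press force:** it briefly peaked at about 43 N on the fingertips when the plunger hit its stop. I eased it to 23 N for the rest of the hold. The wrist limit is 120 N, and I took the 40 N limit as covering only the arm and the gripper's body, so I believe both were respected.

In the last picture the other items stand where they were, the dispenser is untouched and the arm is clear of everything. No check failed or disagreed.

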